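Line up the medicine bottles by height on the ward tray

ROBOT

A 6-joint arm with a two-finger parallel gripper is mounted at the origin on the work surface. World frame = base frame: x ahead of the robot, y to its left, z up, the work surface at z = 0. Lengths are in mm, angles in degrees, forces in N, time in s.
With the tool pointing down it reaches from about 350 to 850 mm from the base axis. Payload 8.1 kg.
Tool frame: the origin (TCP) lies midway between the tips of the shut fingers; the grasp point (between the pads) lies 19 mm behind it; z points along the fingers, y is the line along which they close (so a half turn about z gives the same grasp; the last joint's range is limited). The gripper opens to 85 mm and grips with 20 to 120 N. Pads are 22 mm wide; open, the fingers measure 114 mm over their backs; the gripper's body (76 mm by 85 mm) begins 54 mm behind the grasp point. The pads swing forward as they close: fully open they stand 13 mm farther back than shut.
Start: joints at [-73.362, 7.471, 85.268, -0, 87.261, -4.893], TCP at [220.23, -558.125, 231.292] pointing down, gripper open.
Joint ranges: [-169.43, 169.43], [-51.17, 129.36], [1.28, 143.12], [-76.62, 256.62], [0, 156.53], [-152.29, 152.29]. Speed limits (degrees/s): [136.94, 136.94, 159.86, 180, 180, 180].

INTERFACE

Orientations are given as [roll, pitch, yaw] about the fixed x, y, z axes, in that order (R = Rz(yaw) Ry(pitch) Rx(roll)).
In Python, from bench import r gives the robot as it stands. The module is installed in compiled form; this text tells all that it offers.
- The arm moves only by the tool jog_arm, never from a script. Its argument "rows" is a list of rows, each a list of 2 entries, a list of its own where there are three numbers: the shift along the tool's x, y, z in mm, then the turn, a rotation vector about the tool's x, y, z in rad. A call has 1 to 10 rows; each row is the pose to reach, as a shift and turn from the pose commanded when the call began, along the tool's axes at that moment; what a row does not reach only later rows make up. A row lasts 1/10 s, in which the tool goes at most 50 mm and 8.59 degrees, less where a joint would pass 70% of its speed; a pose out of reach is approached as far as the arm can. A call with a gripper value outside its range is refused whole. "grip" is the finger opening in mm, from 0 to 85.4, set as the call begins (left out, the last holds). The fingers move at their own pace and stop on an object; "force" is the grip in N (left out, the last holds). Time passes only in rows, so rows that repeat a pose let the fingers close. It gives the time, the measured TCP pose, the force, the opening and the grip force at its end, in the units of the state.
- r.sense(): the state, without advancing time (a new reading comes with each control period).
- r.snapshot(name): name is "side" or "top" or "wrist"; returns (picture, depth): 420x560x3 uint8, blue, green, red; 420x560 float32, mm along the optical axis (not along the pixel's ray), 0 where there is no reading.
- r.camera_params(name): a dict with "fx", "fy", "cx", "cy" (pixels), "dist_coeffs" ([k1, k2, p1, p2, k3] as OpenCV has them; the pictures are not rectified), "pose" (4x4, takes a point from camera to world coordinates); the wrist camera has in their place "tool_from_camera" (4x4, takes a point from camera to tool coordinates, whose origin is the TCP and whose axes are the flange's). Camera axes: x right, y down, z forward; pixel columns grow to the right and rows downward; lengths in mm; the calibration is good to about 2 mm. A picture is of the moment at which its call begins: read the wrist's pose just before it. camera_params takes no time and is no camera call.
- r.hand_in(): hands the job in; it is judged then, once.
The state is a dict: "time": time; "joint_pos": joint angles; "qd": joint speeds; "joint_efforts": joint torques, N m; "tool_pos": TCP position; "tcp_rot": TCP orientation; "ft_force": force on the tool from outside, world axes, zero at the start; "wrist_torque": the same for the moment, N m; "finger_gap": finger opening in mm; "grip_force": force on a finger pad.
Only numpy, scipy, OpenCV 4.12 (cv2) and the standard library are available. Lean on these libraries where they do the work, as an engineer would, in place of code of your own. Each camera call takes 0.05 s, during which the arm holds its last target. There are 200 camera calls.

TASK

Set the four amber medicine bottles out on the tray for the ward round, lined up in order of height: the tallest on the blue mark next to the green end block, then ever shorter, down to the shortest next to the yellow end block. Stand each bottle upright in the middle of its mark, let go of it, and do not tip any bottle over on the way.

Things in the scene. Friction and masses are not known exactly. Their poses are not given: they have to be found in the camera images.
- bottle_60: Loose amber medicine bottle with white cap and a white paper label, 60 mm high in all. Round and rigid: straight body 42 mm in diameter from 0 to 36 mm above its underside, then a 6 mm shoulder and an 18 mm high cap 34 mm in diameter. Origin: centre of its underside; z up along its axis. About 96 g (varies up to 30 %). Starts upright on the desk.
- bottle_80: Loose amber medicine bottle with orange cap and a white paper label, 80 mm high in all. Round and rigid: straight body 42 mm in diameter from 0 to 56 mm above its underside, then a 6 mm shoulder and an 18 mm high cap 34 mm in diameter. Origin: centre of its underside; z up along its axis. About 108 g (varies up to 30 %). Starts upright on the desk.
- bottle_100: Loose amber medicine bottle with black cap and a white paper label, 100 mm high in all. Round and rigid: straight body 42 mm in diameter from 0 to 76 mm above its underside, then a 6 mm shoulder and an 18 mm high cap 34 mm in diameter. Origin: centre of its underside; z up along its axis. About 120 g (varies up to 30 %). Starts upright on the desk.
- bottle_120: Loose amber medicine bottle with red cap and a white paper label, 120 mm high in all. Round and rigid: straight body 42 mm in diameter from 0 to 96 mm above its underside, then a 6 mm shoulder and an 18 mm high cap 34 mm in diameter. Origin: centre of its underside; z up along its axis. About 132 g (varies up to 30 %). Starts upright on the desk.
- mark1: Fixed round blue mark at the robot's right-hand end (-y) of the row: a flat disc 64 mm in diameter, 3 mm thick, lying on a fixed white tray (110 x 480 mm, 8 mm thick). The four marks lie in a straight line, 85 mm between neighbouring centres. Origin: centre of its underside, so its top is 3 mm above the origin and 11 mm above the desk. Its y axis runs along the row towards the robot's left, x across the row away from the robot.
- mark2: Fixed round blue mark second from the robot's right on the row: a flat disc 64 mm in diameter, 3 mm thick, lying on a fixed white tray (110 x 480 mm, 8 mm thick). The four marks lie in a straight line, 85 mm between neighbouring centres. Origin: centre of its underside, so its top is 3 mm above the origin and 11 mm above the desk. Its y axis runs along the row towards the robot's left, x across the row away from the robot.
- mark3: Fixed round blue mark third from the robot's right on the row: a flat disc 64 mm in diameter, 3 mm thick, lying on a fixed white tray (110 x 480 mm, 8 mm thick). The four marks lie in a straight line, 85 mm between neighbouring centres. Origin: centre of its underside, so its top is 3 mm above the origin and 11 mm above the desk. Its y axis runs along the row towards the robot's left, x across the row away from the robot.
- mark4: Fixed round blue mark at the robot's left-hand end (+y) of the row: a flat disc 64 mm in diameter, 3 mm thick, lying on a fixed white tray (110 x 480 mm, 8 mm thick). The four marks lie in a straight line, 85 mm between neighbouring centres. Origin: centre of its underside, so its top is 3 mm above the origin and 11 mm above the desk. Its y axis runs along the row towards the robot's left, x across the row away from the robot.
- green_end: Green fixed end block on the tray, 70 mm across the row, 34 mm along it, 18 mm high. It stands in line with the marks, 84.5 mm beyond the centre of the last mark at one end of the row; which end varies. The other colour stands at the other end. Origin: centre of its underside, 8 mm above the desk.
- yellow_end: Yellow fixed end block on the tray, 70 mm across the row, 34 mm along it, 18 mm high. It stands in line with the marks, 84.5 mm beyond the centre of the last mark at one end of the row; which end varies. The other colour stands at the other end. Origin: centre of its underside, 8 mm above the desk.
Not all that is in view belongs to the job. Leave any purple look-alike of the bottle_80 alone.

How it is judged:
By the outcome, as a careful person would: the job done as asked, in the order asked, and still so for the second after the job is handed in, with the robot touching nothing.
It also fails if it takes over 118 s, if anything falls off the work surface, if the arm or the gripper's body presses on something with over 40 N, if the wrist force passes 120 N, or if a joint passes its speed limit or range.

## Working session

There is one attempt and no reset: what is moved stays moved. The work goes in short steps, Python scripts to look and compute and a tool call to move; the robot and the scene stay as the last step left them, time stands still between calls to the robot, and variables do not carry over. Pictures are saved under pics/ and viewed, at most 14 in all, crops included, and the job is handed in when it is done.

Besides the shell and the picture viewer there is one more tool, called after "Request:" by a JSON object that holds its "api" and its "payload", one argument or row to a line. jog_arm: Moves the arm, as the interface text tells. Its arguments: {"type":"object","properties":{"rows":{"type":"array"},"grip":{"type":"number"},"force":{"type":"number"}},"required":["rows"]}

```bash
mkdir -p pics; python3 - <<'E'
from bench import r
import cv2,numpy as np
s=r.sense();print(s)
for n in("top","side"):
    p,d=r.snapshot(n);np.savez(f'{n}.npz',p=p,d=d);cv2.imwrite(f'pics/{n}0.png',p);print(n,r.camera_params(n))
print(r.camera_params("wrist"))
E
```

```text
{'time': 0.0, 'joint_pos': array([-7.33595640e+01,  7.51566385e+00,  8.53292811e+01, -2.27533125e-04,
        8.72622010e+01, -4.89339520e+00]), 'qd': array([-0.13742468, -0.02416902,  0.0697053 , -0.10952201,  0.05133519,
        0.05657777]), 'joint_efforts': array([ 5.64682596e-04, -5.69391596e+01, -5.00558174e+01, -3.36506237e-04,
        1.48060906e-02,  3.43906152e-05]), 'tool_pos': array([ 220.08726839, -557.58150483,  230.23862957]), 'tcp_rot': array([-1.79893225e+02, -8.91334146e-03,  2.15338339e+01]), 'ft_force': array([-1.06529401,  0.11352245, -0.55834849]), 'wrist_torque': array([-0.03817403,  0.00861517, -0.03581382]), 'grip_force': 0.0, 'finger_gap': 85.57092256537015}
top {'fx': 395.09550758628967, 'fy': 395.09550758628967, 'cx': 282.22230522160623, 'cy': 212.3121414136825, 'dist_coeffs': array([0.02528133, 0.        , 0.        , 0.        , 0.        ]), 'pose': array([[ 4.01314573e-03, -9.97101366e-01,  7.59786904e-02,
         4.79536033e+02],
       [-9.99870737e-01, -2.81810429e-03,  1.58293244e-02,
        -1.07921463e+01],
       [-1.55693251e-02, -7.60323946e
[... 528 characters left out ...]
, -7.94461399e-01, -6.07186499e-01,
         7.15042296e+02],
       [ 0.00000000e+00,  0.00000000e+00,  0.00000000e+00,
         1.00000000e+00]])}
{'fx': 366.2147426417603, 'fy': 366.2147426417603, 'cx': 281.1926420517984, 'cy': 204.3667245056858, 'dist_coeffs': array([-0.00246269,  0.        ,  0.        ,  0.        ,  0.        ]), 'tool_from_camera': array([[ 2.91789435e-05, -9.64166876e-01, -2.65296503e-01,
         6.67770365e+01],
       [ 9.99999908e-01,  1.41652278e-04, -4.04820617e-04,
        -1.06526911e+00],
       [ 4.27894484e-04, -2.65296467e-01,  9.64166791e-01,
        -1.43315760e+02],
       [ 0.00000000e+00,  0.00000000e+00,  0.00000000e+00,
         1.00000000e+00]])}
```

View pics/top0.png

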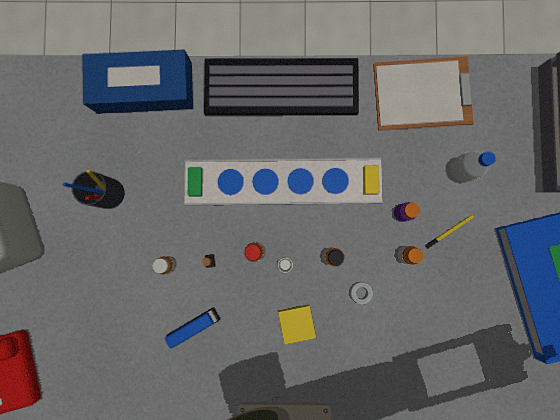

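View pics/side0.png

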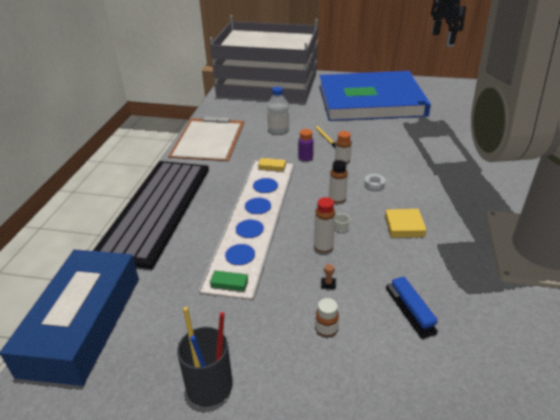

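Green block lies at the left (top view pixel 195,181, i.e. +y), yellow at (371,179). The marks are at x≈230…335. The caps are at: white (163,265), red (253,252), black (335,257), orange (410,255), with the purple decoy at (407,211) to be left alone. So 120→mark4, 100→mark3, 80→mark2, 60→mark1.

```bash
cat > h.py <<'E'
from bench import r
import cv2,numpy as np
from scipy.spatial.transform import Rotation as Ro
def ray(c,T,px,z):
    K=np.array([[c['fx'],0,c['cx']],[0,c['fy'],c['cy']],[0,0,1]])
    u=cv2.undistortPoints(np.array([[px]],float),K,c['dist_coeffs'])[0,0]
    d=T[:3,:3]@[u[0],u[1],1];o=T[:3,3]
    return o+d*(z-o[2])/d[2]
def T_tool(s):
    T=np.eye(4);T[:3,:3]=Ro.from_euler('xyz',s['tcp_rot'],degrees=True).as_matrix();T[:3,3]=s['tool_pos'];return T
def blobs(m,lo=30):
    n,_,st,ce=cv2.connectedComponentsWithStats(m.astype(np.uint8));return[(ce[i],st[i]) for i in range(1,n) if st[i][4]>=lo]
def jog(xyz,yaw=90):
    s=r.sense();T=T_tool(s);R=T[:3,:3]
    print('t%.1f'%s['time'],'at',s['tool_pos'].round(1),s['tcp_rot'].round(2),'gap',round(s['finger_gap'],1))
    W=Ro.from_euler('xyz',[180,0,yaw],degrees=True).as_matrix()
    print('shift',(R.T@(np.array(xyz)-T[:3,3])).round(1),'turn',Ro.from_matrix(R.T@W).as_rotvec().round(3))
E
python3 - <<'E'
from h import *
p=np.load('top.npz')['p'];c=r.camera_params('top');T=c['pose']
hsv=cv2.cvtColor(p,cv2.COLOR_BGR2HSV);H,S,V=[hsv[...,i].astype(int) for i in range(3)]
def show(n,m,z,box,lo=30):
    x0,y0,x1,y1=box;mm=np.zeros(m.shape,bool);mm[y0:y1,x0:x1]=m[y0:y1,x0:x1]
    for ce,st in blobs(mm,lo): print(n,ce.round(1),st,ray(c,T,ce,z).round(1))
show('mark',(H>100)&(H<125)&(S>120),11,(185,155,385,210),200)
show('green',(H>50)&(H<80)&(S>100),26,(180,150,390,215))
show('yel',(H>20)&(H<35)&(S>100),26,(180,150,390,215))
show('red',((H<6)|(H>174))&(S>150),120,(235,235,270,270))
show('or',(H>6)&(H<16)&(S>170)&(V>150),80,(390,240,430,270))
show('purcap',(H>6)&(H<16)&(S>170)&(V>150),80,(390,195,430,230))
show('black',(V<45),100,(315,240,350,270))
show('white',(S<50)&(V>150),60,(145,250,180,280))
show('cup',(S<50)&(V>150),20,(270,250,300,280),5)
E
```

```text
mark [230.1 181.4] [218 169  25  26 509] [626.8 131.4  11. ]
mark [265.  181.1] [253 169  25  25 508] [627.8  46.4  11. ]
mark [300.  180.7] [288 168  25  26 509] [628.8 -38.5  11. ]
mark [334.9 180.4] [322 168  26  26 515] [ 629.7 -123.    11. ]
green [194.5 181.1] [188 167  14  29 402] [625.2 214.3  26. ]
yel [370.9 179. ] [363 165  16  29 436] [ 630.8 -206.5   26. ]
red [252.4 252. ] [245 245  16  15 196] [459.   65.5 120. ]
or [415.3 255.5] [408 249  15  14 163] [ 452.3 -290.1   80. ]
purcap [411.9 209.8] [405 203  15  15 161] [ 553.2 -284.7   80. ]
black [335.3 256.9] [328 250  15  15 107] [ 448.8 -112.3  100. ]
white [159.4 265.4] [153 259  14  14 154] [426.5 281.8  60. ]
cup [284.9 264.3] [280 260  10  10  78] [427.9  -2.6  20. ]
```

```bash
python3 -c "
from h import *
jog([452,-290,210])"
```

```text
t0.1 at [ 220.1 -557.7  230.3] [-1.799e+02 -1.000e-02  2.153e+01] gap 85.3
shift [ 314.  -163.8   20.7] turn [-1.000e-03 -1.000e-03 -1.195e+00]
```

Request:
{"api": "jog_arm", "payload": {
  "rows": [
    [[40,-20,3],[0,0,-0.14]],
    [[80,-41,5],[0,0,-0.28]],
    [[120,-62,8],[0,0,-0.42]],
    [[160,-84,10],[0,0,-0.56]],
    [[200,-105,13],[0,0,-0.7]],
    [[240,-126,16],[0,0,-0.84]],
    [[280,-146,18],[0,0,-0.98]],
    [[300,-157,20],[0,0,-1.1]],
    [[314,-164,21],[0,0,-1.195]],
    [[314,-164,21],[0,0,-1.195]]
  ],
  "grip": 85,
  "force": 40
}}

```text
time: 1.1
tool_pos: [453.0, -288.4, 209.6]
tcp_rot: [-180.0, -0.1, 90.3]
ft_force: [-0.4, -0.3, 0.6]
finger_gap: 84.8
grip_force: 0.0
```

```bash
cat >> h.py <<'E'
def wrist(name):
    s=r.sense();p,d=r.snapshot('wrist');cv2.imwrite(f'pics/{name}.png',p)
    c=r.camera_params('wrist');T=T_tool(s)@c['tool_from_camera']
    return p,d,c,T
def cap(p,c,T,kind,z,near,rad=25):
    hsv=cv2.cvtColor(p,cv2.COLOR_BGR2HSV);H,S,V=[hsv[...,i].astype(int) for i in range(3)]
    m={'or':(H>4)&(H<18)&(S>170)&(V>140),'red':((H<6)|(H>174))&(S>150),'black':V<45,'white':(S<50)&(V>150),'mark':(H>100)&(H<125)&(S>120)}[kind]
    for ce,st in blobs(m,150):
        w=ray(c,T,ce,z)
        if np.hypot(*(w[:2]-near))<rad: print(kind,ce.round(),st,w.round(1))
E
python3 - <<'E'
from h import *
p,d,c,T=wrist('w1');cap(p,c,T,'or',80,[452,-290]);jog([452,-290,100])
E
```

```text
t1.1 at [ 452.3 -289.5  209.8] [-1.7995e+02 -3.0000e-02  9.0040e+01] gap 85.0
shift [ -0.6  -0.2 109.8] turn [-0.001 -0.001  0.001]
```

View pics/w1.png

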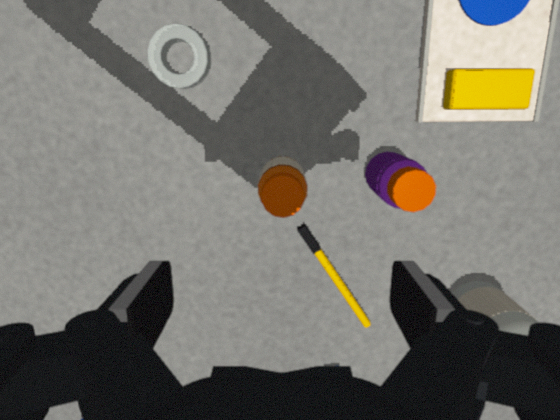

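```bash
python3 - <<'E'
from h import *
p=cv2.imread('pics/w1.png');c=r.camera_params('wrist');T=T_tool(r.sense())@c['tool_from_camera']
hsv=cv2.cvtColor(p,cv2.COLOR_BGR2HSV);print(hsv[185:196:5,270:300:10].tolist(),hsv[210,283],hsv[190,412],hsv[165,283])
H,S,V=[hsv[...,i].astype(int) for i in range(3)]
m=(H>3)&(H<18)&(S>170)&(V>60)
for ce,st in blobs(m,150):print(ce,st,ray(c,T,ce,80).round(1))
# cap disc = ellipse low part of blob
for px in [(283,190),(283,186),(283,182)]:print(px,ray(c,T,px,80).round(1))
E
```

```text
[[[15, 249, 124], [14, 255, 118], [15, 255, 124]], [[13, 255, 120], [14, 255, 123], [14, 255, 122]], [[13, 241, 126], [14, 245, 123], [14, 239, 125]]] [ 14 247 123] [ 15 246 221] [ 13 158  89]
[282.1208159  190.05753138] [ 258  165   48   52 1912] [ 452.1 -285.1   80. ]
[411.23062731 188.79704797] [ 388  167   48   45 1626] [ 550.8 -284.    80. ]
(283, 190) [ 452.8 -285.    80. ]
(283, 186) [ 452.8 -281.9   80. ]
(283, 182) [ 452.8 -278.8   80. ]
```

The cap sits at wrist pixel (283,190), which matches the top view to 4 mm; the purple decoy is 100 mm away, clear of the fingers. I'll descend.

Request:
{"api": "jog_arm", "payload": {
  "rows": [
    [[2,0,40],[0,0,0]],
    [[2,0,80],[0,0,0]],
    [[2,0,120],[0,0,0]],
    [[2,0,150],[0,0,0]],
    [[2,0,172],[0,0,0]],
    [[2,0,184],[0,0,0]],
    [[2,0,187],[0,0,0]],
    [[2,0,187],[0,0,0]]
  ]
}}

```text
time: 1.95
tool_pos: [452.1, -289.0, 23.7]
tcp_rot: [180.0, 0.0, 89.9]
ft_force: [-0.1, -0.5, 0.0]
finger_gap: 84.9
grip_force: 0.0
```

Request:
{"api": "jog_arm", "payload": {
  "rows": [
    [[0,0,0],[0,0,0]],
    [[0,0,0],[0,0,0]],
    [[0,0,0],[0,0,0]],
    [[0,0,0],[0,0,0]],
    [[0,0,0],[0,0,0]],
    [[0,0,0],[0,0,0]],
    [[0,0,0],[0,0,0]],
    [[0,0,0],[0,0,0]]
  ],
  "grip": 30,
  "force": 40
}}

```text
time: 2.75
tool_pos: [453.0, -288.9, 24.6]
tcp_rot: [179.9, 0.1, 90.0]
ft_force: [-0.6, 0.8, 6.2]
finger_gap: 40.7
grip_force: 40.9
```

```bash
python3 - <<'E'
from h import *
p,d,c,T=wrist('w2');jog([629,-38.5,110])
E
```

```text
t2.8 at [ 453.  -288.9   24.6] [1.7991e+02 8.0000e-02 9.0010e+01] gap 40.9
shift [250.3 176.2 -85.5] turn [0.002 0.001 0.   ]
```

View pics/w2.png

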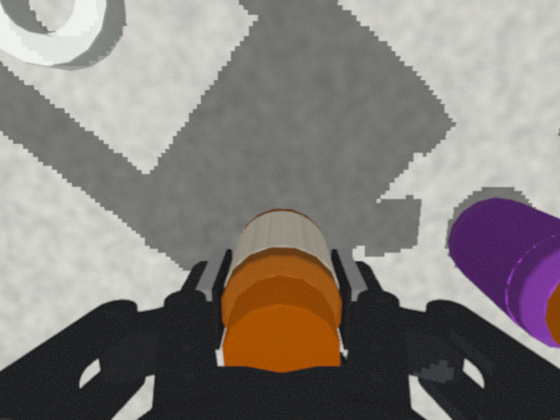

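The orange cap is seen between the pads around (280,320), gap 41 mm, 40 N: gripped. Now lift and carry to mark2.

Request:
{"api": "jog_arm", "payload": {
  "rows": [
    [[0,0,-12],[0,0,0]],
    [[0,0,-36],[0,0,0]],
    [[10,6,-64],[0,0,0]],
    [[32,22,-88],[0,0,0]],
    [[64,45,-100],[0,0,0]],
    [[96,68,-105],[0,0,0]],
    [[128,90,-105],[0,0,0]],
    [[160,113,-105],[0,0,0]],
    [[192,136,-105],[0,0,0]],
    [[218,154,-105],[0,0,0]]
  ]
}}

```text
time: 3.8
tool_pos: [607.1, -68.2, 129.1]
tcp_rot: [180.0, -0.0, 90.0]
ft_force: [0.6, -0.4, -1.4]
finger_gap: 40.9
grip_force: 40.8
```

```bash
python3 - <<'E'
from h import *
jog([629,-39.5,37])
E
```

```text
t3.8 at [607.1 -68.2 129.1] [ 1.7997e+02 -1.0000e-02  9.0050e+01] gap 40.9
shift [28.7 21.9 92.1] turn [ 0.001 -0.     0.001]
```

Request:
{"api": "jog_arm", "payload": {
  "rows": [
    [[18,13,5],[0,0,0]],
    [[28,20,15],[0,0,0]],
    [[31,22,30],[0,0,0]],
    [[31,22,48],[0,0,0]],
    [[31,22,64],[0,0,0]],
    [[31,22,75],[0,0,0]],
    [[31,22,82],[0,0,0]],
    [[31,22,85],[0,0,0]],
    [[31,22,85],[0,0,0]],
    [[31,22,85],[0,0,0]]
  ]
}}

```text
time: 4.8
tool_pos: [628.7, -39.5, 44.1]
tcp_rot: [179.9, 0.0, 90.0]
ft_force: [-0.1, 0.5, -0.7]
finger_gap: 40.8
grip_force: 40.8
```

```bash
python3 - <<'E'
from h import *
jog([629,-39.5,36.5]);print(r.sense()['ft_force'])
E
```

```text
t4.8 at [628.7 -39.5  44.1] [1.7993e+02 1.0000e-02 8.9990e+01] gap 40.8
shift [0.  0.2 7.6] turn [ 0.001  0.    -0.   ]
[-0.13684555  0.51985263 -0.68156826]
```

Request:
{"api": "jog_arm", "payload": {
  "rows": [
    [[0,0,3],[0,0,0]],
    [[0,0,5],[0,0,0]],
    [[0,0,7],[0,0,0]],
    [[0,0,8],[0,0,0]],
    [[0,0,8.5],[0,0,0]],
    [[0,0,8.5],[0,0,0]]
  ]
}}

```text
time: 5.4
tool_pos: [628.3, -39.3, 35.6]
tcp_rot: [180.0, -0.0, 90.0]
ft_force: [-3.4, 0.8, 5.4]
finger_gap: 40.7
grip_force: 41.5
```

Request:
{"api": "jog_arm", "payload": {
  "rows": [
    [[0,0,0],[0,0,0]],
    [[0,0,0],[0,0,0]],
    [[0,0,0],[0,0,0]],
    [[0,0,0],[0,0,0]],
    [[0,0,0],[0,0,0]],
    [[0,0,0],[0,0,0]],
    [[0,0,0],[0,0,0]]
  ],
  "grip": 85
}}

```text
time: 6.1
tool_pos: [628.1, -39.3, 34.8]
tcp_rot: [-180.0, -0.0, 90.0]
ft_force: [-0.8, 0.1, -0.4]
finger_gap: 84.8
grip_force: 0.0
```

Request:
{"api": "jog_arm", "payload": {
  "rows": [
    [[0,0,-15],[0,0,0]],
    [[0,0,-40],[0,0,0]],
    [[0,0,-80],[0,0,0]],
    [[0,0,-120],[0,0,0]],
    [[0,0,-160],[0,0,0]],
    [[0,0,-180],[0,0,0]],
    [[0,0,-180],[0,0,0]],
    [[0,0,-180],[0,0,0]]
  ]
}}

```text
time: 6.9
tool_pos: [628.4, -39.4, 215.8]
tcp_rot: [179.9, 0.0, 90.0]
ft_force: [-0.8, 0.0, -0.7]
finger_gap: 84.9
grip_force: 0.0
```

```bash
python3 - <<'E'
from h import *
p,d,c,T=wrist('w3');cap(p,c,T,'mark',11,[630,0],200);cap(p,c,T,'or',91,[629,-39])
jog([449,-112,200])
E
```

```text
mark [281.   7.] [251   0  60  18 750] [627.4 109.   11. ]
mark [282.  81.] [ 247   45   70   73 3992] [628.4  48.5  11. ]
mark [285. 161.] [ 250  142   66   54 1233] [631.9 -23.9  11. ]
mark [284. 255.] [ 254  227   61   58 2747] [ 630.4 -121.3   11. ]
t7.0 at [627.6 -39.2 214.2] [-1.7994e+02 -1.0000e-02  9.0000e+01] gap 85.2
shift [ -72.8 -178.6   14.3] turn [-0.001 -0.     0.   ]
```

View pics/w3.png

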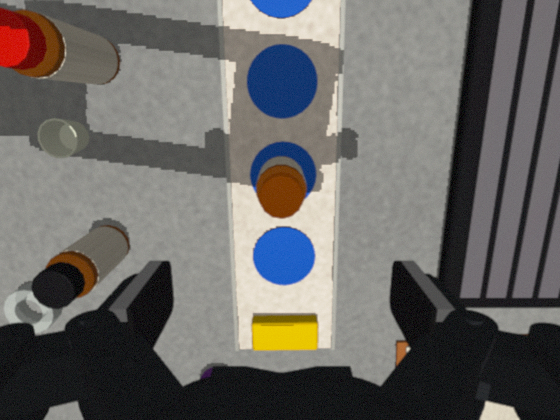

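The bottle stands on mark2 (cap ≈(281,193)), inside the blue disc. The black cap is at (58,284). Measuring it and the placed cap from this image.

```bash
python3 - <<'E'
from h import *
p=cv2.imread('pics/w3.png');c=r.camera_params('wrist');T=T_tool(r.sense())@c['tool_from_camera']
print('placed',ray(c,T,(281.5,195),91).round(1),'black',ray(c,T,(58,286),100).round(1))
g=cv2.cvtColor(p,cv2.COLOR_BGR2HSV)
for ce,st in blobs((g[...,0]>3)&(g[...,0]<18)&(g[...,1]>170)&(g[...,2]>60),300): print(ce,st,ray(c,T,ce,91).round(1))
E
```

```text
placed [627.  -37.2  91. ] black [ 453.1 -107.9  100. ]
[44.76888218 46.57250755] [  13   10   51   67 1324] [466.8  66.1  91. ]
[280.71045853 190.37764039] [ 257  165   49   52 1941] [626.4 -33.6  91. ]
[ 78.73333333 267.63129252] [ 47 252  50  45 735] [466.1 -96.6  91. ]
```

Request:
{"api": "jog_arm", "payload": {
  "rows": [
    [[-16,-40,10],[0,0,0]],
    [[-32,-80,25],[0,0,0]],
    [[-49,-120,45],[0,0,0]],
    [[-63,-155,60],[0,0,0]],
    [[-72,-176,75],[0,0,0]],
    [[-72,-176,95],[0,0,0]],
    [[-72,-176,125],[0,0,0]],
    [[-72,-176,155],[0,0,0]],
    [[-72,-176,172],[0,0,0]],
    [[-72,-176,175],[0,0,0]]
  ]
}}

```text
time: 7.95
tool_pos: [448.3, -110.0, 35.5]
tcp_rot: [-179.6, -0.2, 90.0]
ft_force: [0.3, 0.1, -0.1]
finger_gap: 85.0
grip_force: 0.0
```

Request:
{"api": "jog_arm", "payload": {
  "rows": [
    [[0,0,0],[0,0,0]],
    [[0,0,0],[0,0,0]],
    [[0,0,0],[0,0,0]],
    [[0,0,0],[0,0,0]],
    [[0,0,0],[0,0,0]],
    [[0,0,0],[0,0,0]],
    [[0,0,0],[0,0,0]],
    [[0,0,0],[0,0,0]]
  ],
  "grip": 30,
  "force": 40
}}

```text
time: 8.75
tool_pos: [453.0, -111.7, 41.1]
tcp_rot: [179.9, 0.0, 90.0]
ft_force: [-2.2, 0.2, 5.9]
finger_gap: 41.2
grip_force: 40.0
```

```bash
python3 - <<'E'
from h import *
p,d,c,T=wrist('w4');jog([630,46,150])
# cap centre column->y check: blob of black cap near image centre bottom
E
```

```text
t8.8 at [ 453.  -111.7   41.1] [1.7989e+02 4.0000e-02 9.0010e+01] gap 41.0
shift [ 157.6  177.2 -108.7] turn [0.002 0.001 0.   ]
```

View pics/w4.png

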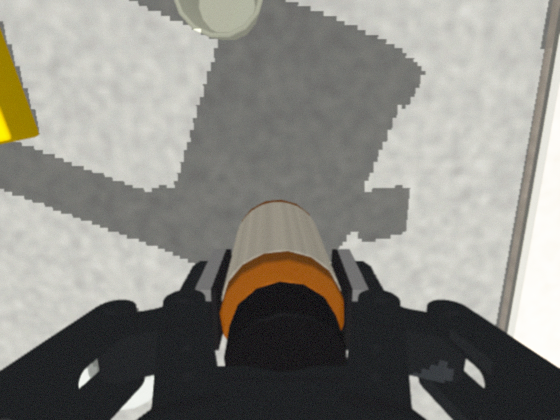

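The black cap sits between the pads at (283,330); gripped with a 41 mm gap. Carry to mark3.

Request:
{"api": "jog_arm", "payload": {
  "rows": [
    [[0,0,-12],[0,0,0]],
    [[0,0,-36],[0,0,0]],
    [[6,7,-64],[0,0,0]],
    [[20,22,-88],[0,0,0]],
    [[42,47,-102],[0,0,0]],
    [[68,76,-108],[0,0,0]],
    [[95,107,-108],[0,0,0]],
    [[122,137,-108],[0,0,0]],
    [[144,161,-108],[0,0,0]],
    [[154,173,-108],[0,0,0]]
  ]
}}

```text
time: 9.8
tool_pos: [626.7, 45.0, 148.5]
tcp_rot: [179.9, -0.0, 90.1]
ft_force: [0.1, -0.4, -0.9]
finger_gap: 41.3
grip_force: 40.7
```

Request:
{"api": "jog_arm", "payload": {
  "rows": [
    [[4,4,3],[0,0,0]],
    [[4,4,12],[0,0,0]],
    [[4,4,28],[0,0,0]],
    [[4,4,46],[0,0,0]],
    [[4,4,63],[0,0,0]],
    [[4,4,76],[0,0,0]],
    [[4,4,85],[0,0,0]],
    [[4,4,88],[0,0,0]],
    [[4,4,88],[0,0,0]],
    [[4,4,88],[0,0,0]]
  ]
}}

```text
time: 10.8
tool_pos: [629.8, 46.7, 60.7]
tcp_rot: [179.9, -0.0, 90.0]
ft_force: [-0.5, 0.4, -1.0]
finger_gap: 41.5
grip_force: 40.7
```

```bash
python3 - <<'E'
from h import *
jog([630,46,52])
E
```

```text
t10.8 at [629.8  46.7  60.7] [179.92  -0.    90.  ] gap 41.5
shift [-0.7  0.2  8.7] turn [ 0.001 -0.     0.   ]
```

Request:
{"api": "jog_arm", "payload": {
  "rows": [
    [[-0.5,0,3],[0,0,0]],
    [[-0.5,0,5],[0,0,0]],
    [[-0.5,0,7],[0,0,0]],
    [[-0.5,0,8.5],[0,0,0]],
    [[-0.5,0,9],[0,0,0]],
    [[-0.5,0,9],[0,0,0]]
  ]
}}

```text
time: 11.4
tool_pos: [629.3, 46.3, 52.1]
tcp_rot: [180.0, 0.0, 90.0]
ft_force: [-5.2, -0.3, 8.6]
finger_gap: 40.8
grip_force: 42.0
```

Request:
{"api": "jog_arm", "payload": {
  "rows": [
    [[0,0,0],[0,0,0]],
    [[0,0,0],[0,0,0]],
    [[0,0,0],[0,0,0]],
    [[0,0,0],[0,0,0]],
    [[0,0,0],[0,0,0]],
    [[0,0,0],[0,0,0]],
    [[0,0,0],[0,0,0]]
  ],
  "grip": 85
}}

```text
time: 12.1
tool_pos: [629.1, 46.2, 50.7]
tcp_rot: [-180.0, -0.0, 90.0]
ft_force: [0.5, 0.5, 0.4]
finger_gap: 84.9
grip_force: 0.0
```

Request:
{"api": "jog_arm", "payload": {
  "rows": [
    [[0,0,-15],[0,0,0]],
    [[0,0,-40],[0,0,0]],
    [[0,0,-80],[0,0,0]],
    [[0,0,-120],[0,0,0]],
    [[0,0,-150],[0,0,0]],
    [[0,0,-170],[0,0,0]],
    [[0,0,-170],[0,0,0]],
    [[0,0,-170],[0,0,0]]
  ]
}}

```text
time: 12.9
tool_pos: [629.4, 46.2, 221.7]
tcp_rot: [179.9, 0.0, 90.0]
ft_force: [-0.5, -0.8, -0.8]
finger_gap: 85.0
grip_force: 0.0
```

```bash
python3 - <<'E'
from h import *
p,d,c,T=wrist('w5');cap(p,c,T,'mark',11,[630,0],200);cap(p,c,T,'black',111,[629,47]);cap(p,c,T,'red',120,[459,65]);
jog([459,65,60])
E
```

```text
mark [280.  82.] [ 246   46   68   72 3834] [627.4 133.5  11. ]
mark [284. 160.] [ 249  142   64   51 1141] [631.4  61.5  11. ]
mark [284. 244.] [ 252  226   60   47 1102] [631.5 -25.   11. ]
mark [283. 328.] [ 255  305   56   46 1937] [ 630.7 -125.1   11. ]
black [278. 199.] [ 256  176   45   48 1631] [626.4  48.1 111. ]
red [ 38. 173.] [   7  149   63   50 2409] [463.8  68.9 120. ]
t12.9 at [628.7  46.2 220.2] [-179.95    0.     90.  ] gap 85.1
shift [  18.8 -169.6  160.3] turn [-0.001  0.     0.   ]
```

View pics/w5.png

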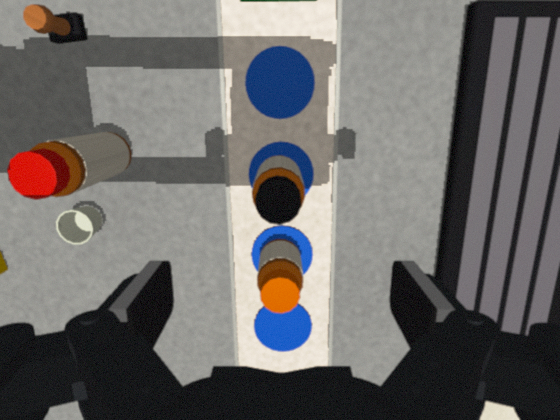

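Mark3's black bottle (cap 278,199) and mark2's orange bottle (280,294) both stand centred. Red cap is at (38,173), about (460,67).

Request:
{"api": "jog_arm", "payload": {
  "rows": [
    [[5,-40,5],[0,0,0]],
    [[10,-80,15],[0,0,0]],
    [[14,-118,28],[0,0,0]],
    [[18,-150,40],[0,0,0]],
    [[20,-168,55],[0,0,0]],
    [[20,-168,75],[0,0,0]],
    [[20,-168,105],[0,0,0]],
    [[20,-168,135],[0,0,0]],
    [[20,-168,155],[0,0,0]],
    [[20,-168,160],[0,0,0]]
  ]
}}

```text
time: 13.95
tool_pos: [457.4, 66.1, 56.5]
tcp_rot: [-179.6, 0.0, 90.0]
ft_force: [0.1, -0.1, -0.4]
finger_gap: 84.7
grip_force: 0.0
```

Request:
{"api": "jog_arm", "payload": {
  "rows": [
    [[0,0,0],[0,0,0]],
    [[0,0,0],[0,0,0]],
    [[0,0,0],[0,0,0]],
    [[0,0,0],[0,0,0]],
    [[0,0,0],[0,0,0]],
    [[0,0,0],[0,0,0]],
    [[0,0,0],[0,0,0]],
    [[0,0,0],[0,0,0]]
  ],
  "grip": 30,
  "force": 40
}}

```text
time: 14.75
tool_pos: [462.0, 66.2, 62.3]
tcp_rot: [179.9, -0.0, 90.0]
ft_force: [-3.4, -1.0, 6.6]
finger_gap: 40.9
grip_force: 40.1
```

```bash
python3 - <<'E'
from h import *
p,d,c,T=wrist('w6');jog([629,131,165])
E
```

```text
t14.8 at [462.   66.2  62.3] [179.9  -0.   90. ] gap 41.4
shift [  64.8  167.2 -102.4] turn [ 0.002 -0.     0.   ]
```

View pics/w6.png

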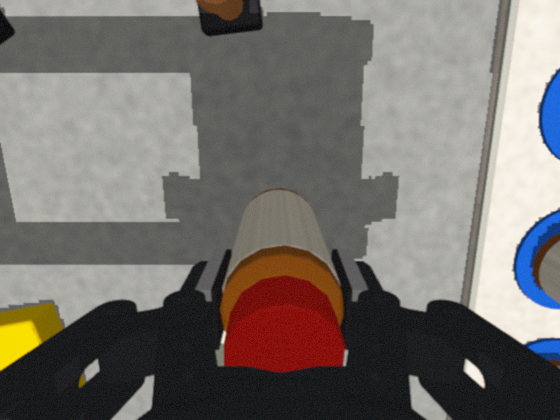

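Red cap centred between the pads at (283,325); gripped. Carry to mark4.

Request:
{"api": "jog_arm", "payload": {
  "rows": [
    [[0,0,-12],[0,0,0]],
    [[0,0,-36],[0,0,0]],
    [[2,6,-64],[0,0,0]],
    [[8,20,-88],[0,0,0]],
    [[17,44,-102],[0,0,0]],
    [[28,72,-108],[0,0,0]],
    [[40,101,-108],[0,0,0]],
    [[51,130,-108],[0,0,0]],
    [[60,152,-108],[0,0,0]],
    [[64,163,-108],[0,0,0]]
  ]
}}

```text
time: 15.8
tool_pos: [625.8, 131.0, 169.6]
tcp_rot: [179.9, -0.0, 90.0]
ft_force: [0.3, -0.3, -1.3]
finger_gap: 41.1
grip_force: 40.9
```

Request:
{"api": "jog_arm", "payload": {
  "rows": [
    [[2,4,3],[0,0,0]],
    [[2,4,12],[0,0,0]],
    [[2,4,28],[0,0,0]],
    [[2,4,46],[0,0,0]],
    [[2,4,63],[0,0,0]],
    [[2,4,76],[0,0,0]],
    [[2,4,85],[0,0,0]],
    [[2,4,88],[0,0,0]],
    [[2,4,88],[0,0,0]],
    [[2,4,88],[0,0,0]]
  ]
}}

```text
time: 16.8
tool_pos: [628.8, 132.3, 81.7]
tcp_rot: [179.9, -0.0, 90.0]
ft_force: [0.7, 1.2, -0.7]
finger_gap: 40.8
grip_force: 40.9
```

```bash
python3 - <<'E'
from h import *
jog([629,132,73])
E
```

```text
t16.8 at [628.8 132.3  81.7] [ 1.7992e+02 -1.0000e-02  9.0000e+01] gap 40.8
shift [-0.3  0.2  8.7] turn [ 0.001 -0.     0.   ]
```

Request:
{"api": "jog_arm", "payload": {
  "rows": [
    [[0,0,3],[0,0,0]],
    [[0,0,5],[0,0,0]],
    [[0,0,7],[0,0,0]],
    [[0,0,8.5],[0,0,0]],
    [[0,0,9],[0,0,0]],
    [[0,0,9],[0,0,0]]
  ]
}}

```text
time: 17.4
tool_pos: [628.4, 132.3, 73.3]
tcp_rot: [180.0, -0.0, 90.0]
ft_force: [-6.1, -0.5, 8.3]
finger_gap: 41.1
grip_force: 42.3
```

Request:
{"api": "jog_arm", "payload": {
  "rows": [
    [[0,0,0],[0,0,0]],
    [[0,0,0],[0,0,0]],
    [[0,0,0],[0,0,0]],
    [[0,0,0],[0,0,0]],
    [[0,0,0],[0,0,0]],
    [[0,0,0],[0,0,0]],
    [[0,0,0],[0,0,0]]
  ],
  "grip": 85
}}

```text
time: 18.1
tool_pos: [628.1, 132.2, 71.8]
tcp_rot: [-180.0, -0.0, 90.0]
ft_force: [0.4, 0.4, -0.6]
finger_gap: 84.8
grip_force: 0.0
```

Request:
{"api": "jog_arm", "payload": {
  "rows": [
    [[0,0,-15],[0,0,0]],
    [[0,0,-40],[0,0,0]],
    [[0,0,-80],[0,0,0]],
    [[0,0,-120],[0,0,0]],
    [[30,-30,-130],[0,0,0]],
    [[55,-65,-130],[0,0,0]],
    [[80,-105,-130],[0,0,0]],
    [[105,-140,-130],[0,0,0]],
    [[120,-160,-130],[0,0,0]],
    [[120,-160,-130],[0,0,0]]
  ]
}}

```text
time: 19.1
tool_pos: [466.0, 254.3, 203.4]
tcp_rot: [179.9, -0.1, 90.2]
ft_force: [0.8, 0.2, -0.3]
finger_gap: 85.0
grip_force: 0.0
```

```bash
python3 - <<'E'
from h import *
p,d,c,T=wrist('w7');cap(p,c,T,'white',60,[426,282]);
jog([426,282,8])
E
```

```text
t19.1 at [467.5 253.2 203.4] [ 1.799e+02 -4.000e-02  9.015e+01] gap 84.8
shift [ 28.7 -41.8 195.3] turn [ 0.002 -0.001  0.003]
```

View pics/w7.png

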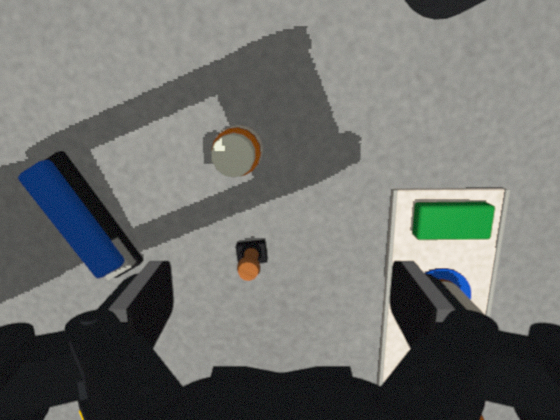

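The white cap is in shade at (233,155). The stapler's nearest end is at (130,262), its upper end at (45,160). Checking distances.

```bash
python3 - <<'E'
from h import *
c=r.camera_params('wrist');s=r.sense();s['tool_pos']=np.array([467.0,253.0,203.4]);T=T_tool(s)@c['tool_from_camera']
for px,z in [((233,155),60),((65,152),20),((140,262),20),((262,245),10),((100,210),20)]:print(px,ray(c,T,px,z).round(1))
jog([426,283,8])
E
```

```text
(233, 155) [428.7 282.3  60. ]
(65, 152) [274.  279.3  20. ]
(140, 262) [330.3 173.3  20. ]
(262, 245) [447.9 187.2  10. ]
(100, 210) [298.3 225.6  20. ]
t19.1 at [467.5 253.2 203.4] [ 1.799e+02 -4.000e-02  9.015e+01] gap 84.8
shift [ 29.7 -41.8 195.3] turn [ 0.002 -0.001  0.003]
```

Request:
{"api": "jog_arm", "payload": {
  "rows": [
    [[12,-16,10],[0,0,0]],
    [[22,-32,30],[0,0,0]],
    [[29,-41,60],[0,0,0]],
    [[29,-41,95],[0,0,0]],
    [[29,-41,130],[0,0,0]],
    [[29,-41,160],[0,0,0]],
    [[29,-41,180],[0,0,0]],
    [[29,-41,192],[0,0,0]],
    [[29,-41,197],[0,0,0]],
    [[29,-41,198],[0,0,0]]
  ]
}}

```text
time: 20.15
tool_pos: [427.8, 281.0, 4.1]
tcp_rot: [180.0, -0.0, 90.0]
ft_force: [0.2, 0.3, 0.2]
finger_gap: 85.0
grip_force: 0.0
```

Request:
{"api": "jog_arm", "payload": {
  "rows": [
    [[0,0,0],[0,0,0]],
    [[0,0,0],[0,0,0]],
    [[0,0,0],[0,0,0]],
    [[0,0,0],[0,0,0]],
    [[0,0,0],[0,0,0]],
    [[0,0,0],[0,0,0]],
    [[0,0,0],[0,0,0]],
    [[0,0,0],[0,0,0]]
  ],
  "grip": 30,
  "force": 40
}}

```text
time: 20.95
tool_pos: [427.9, 281.6, 5.0]
tcp_rot: [179.9, -0.0, 90.0]
ft_force: [-1.0, -0.5, 6.1]
finger_gap: 40.9
grip_force: 40.3
```

```bash
python3 - <<'E'
from h import *
p,d,c,T=wrist('w8');jog([630,-123,165])
E
```

```text
t21.0 at [427.9 281.7   5. ] [ 1.7991e+02 -5.0000e-02  9.0010e+01] gap 40.7
shift [-404.6  202.3 -160. ] turn [ 0.002 -0.001  0.   ]
```

View pics/w8.png

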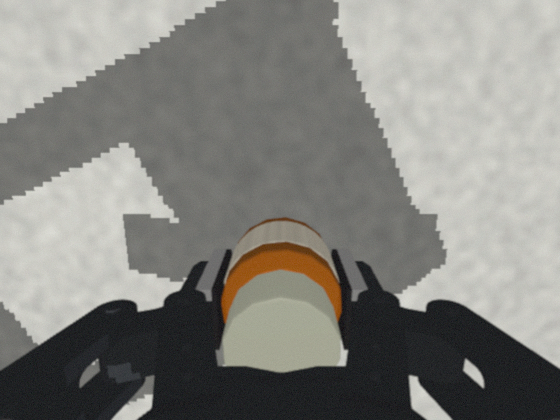

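White cap is between the pads at (280,320); gripped. Carry to mark1 by way of the front of the tray.

Request:
{"api": "jog_arm", "payload": {
  "rows": [
    [[0,0,-12],[0,0,0]],
    [[0,0,-36],[0,0,0]],
    [[-6,0,-64],[0,0,0]],
    [[-20,0,-88],[0,0,0]],
    [[-44,0,-105],[0,0,0]],
    [[-78,0,-115],[0,0,0]],
    [[-115,0,-115],[0,0,0]],
    [[-152,0,-115],[0,0,0]],
    [[-189,0,-115],[0,0,0]],
    [[-226,0,-115],[0,0,0]]
  ]
}}

```text
time: 22.0
tool_pos: [427.0, 53.9, 119.8]
tcp_rot: [179.9, -0.0, 90.0]
ft_force: [0.4, -0.6, -0.6]
finger_gap: 41.2
grip_force: 40.6
```

Request:
{"api": "jog_arm", "payload": {
  "rows": [
    [[-36,2,0],[0,0,0]],
    [[-72,8,0],[0,0,0]],
    [[-106,22,0],[0,0,0]],
    [[-136,44,0],[0,0,0]],
    [[-158,72,0],[0,0,0]],
    [[-172,104,0],[0,0,0]],
    [[-178,138,0],[0,0,0]],
    [[-178,170,0],[0,0,0]],
    [[-178,193,0],[0,0,0]],
    [[-178,202,0],[0,0,0]]
  ]
}}

```text
time: 23.0
tool_pos: [630.8, -122.8, 119.5]
tcp_rot: [179.9, 0.0, 90.0]
ft_force: [0.0, -0.4, -0.3]
finger_gap: 40.8
grip_force: 40.7
```

```bash
python3 - <<'E'
from h import *
jog([630,-122.5,24])
E
```

```text
t23.0 at [ 630.8 -122.8  119.5] [1.7995e+02 1.0000e-02 9.0020e+01] gap 40.8
shift [ 0.3 -0.9 95.5] turn [0.001 0.    0.   ]
```

Request:
{"api": "jog_arm", "payload": {
  "rows": [
    [[0,0,5],[0,0,0]],
    [[0,0,18],[0,0,0]],
    [[0,0,36],[0,0,0]],
    [[0,0,55],[0,0,0]],
    [[0,0,72],[0,0,0]],
    [[0,0,85],[0,0,0]],
    [[0,0,92],[0,0,0]],
    [[0,0,95],[0,0,0]],
    [[0,0,95],[0,0,0]],
    [[0,0,95],[0,0,0]]
  ]
}}

```text
time: 24.0
tool_pos: [629.8, -123.0, 24.7]
tcp_rot: [179.9, 0.0, 90.0]
ft_force: [-0.0, 0.1, -1.5]
finger_gap: 40.9
grip_force: 40.7
```

Request:
{"api": "jog_arm", "payload": {
  "rows": [
    [[0,0,3],[0,0,0]],
    [[0,0,5],[0,0,0]],
    [[0,0,7],[0,0,0]],
    [[0,0,8.5],[0,0,0]],
    [[0,0,9],[0,0,0]],
    [[0,0,9],[0,0,0]]
  ]
}}

```text
time: 24.6
tool_pos: [629.3, -122.9, 16.1]
tcp_rot: [180.0, 0.0, 90.0]
ft_force: [-5.7, 0.5, 9.7]
finger_gap: 41.1
grip_force: 41.7
```

Request:
{"api": "jog_arm", "payload": {
  "rows": [
    [[0,0,0],[0,0,0]],
    [[0,0,0],[0,0,0]],
    [[0,0,0],[0,0,0]],
    [[0,0,0],[0,0,0]],
    [[0,0,0],[0,0,0]],
    [[0,0,0],[0,0,0]],
    [[0,0,0],[0,0,0]]
  ],
  "grip": 85
}}

```text
time: 25.3
tool_pos: [629.1, -122.8, 14.7]
tcp_rot: [-180.0, -0.0, 90.0]
ft_force: [0.2, 0.6, -0.1]
finger_gap: 85.3
grip_force: 0.0
```

Request:
{"api": "jog_arm", "payload": {
  "rows": [
    [[0,0,-15],[0,0,0]],
    [[0,0,-40],[0,0,0]],
    [[0,0,-80],[0,0,0]],
    [[0,0,-120],[0,0,0]],
    [[0,0,-160],[0,0,0]],
    [[-20,-35,-200],[0,0,0]],
    [[-45,-80,-210],[0,0,0]],
    [[-70,-125,-210],[0,0,0]],
    [[-85,-155,-210],[0,0,0]],
    [[-85,-155,-210],[0,0,0]]
  ]
}}

```text
time: 26.3
tool_pos: [470.6, -209.9, 226.2]
tcp_rot: [-180.0, 0.1, 89.8]
ft_force: [1.2, -0.3, -1.1]
finger_gap: 85.0
grip_force: 0.0
```

Request:
{"api": "jog_arm", "payload": {
  "rows": [
    [[-30,-10,0],[0,0,0]],
    [[-70,-15,0],[0,0,0]],
    [[-110,-20,0],[0,0,0]],
    [[-140,-20,0],[0,0,0]],
    [[-150,-20,0],[0,0,0]],
    [[-150,-20,0],[0,0,0]]
  ]
}}

```text
time: 26.9
tool_pos: [454.2, -358.7, 225.3]
tcp_rot: [180.0, 0.0, 89.9]
ft_force: [-0.4, 1.3, 0.8]
finger_gap: 85.2
grip_force: 0.0
```

```bash
python3 - <<'E'
from h import *
p,d=r.snapshot('top');q,_=r.snapshot('side')
v=np.hstack([cv2.resize(p[140:240,160:440],(400,143),interpolation=cv2.INTER_CUBIC),np.zeros((143,0,3),np.uint8)])
w=cv2.resize(q[130:310,170:350],(400,400),interpolation=cv2.INTER_CUBIC)
cv2.imwrite('pics/fin.png',np.vstack([v,w]))
c=r.camera_params('top');T=c['pose'];hsv=cv2.cvtColor(p,cv2.COLOR_BGR2HSV);H,S,V=[hsv[...,i].astype(int) for i in range(3)]
b=np.zeros(H.shape,bool);b[155:210,205:360]=1
for n,m,z in [('red',((H<6)|(H>174))&(S>150),131),('or',(H>6)&(H<16)&(S>170)&(V>150),91),('black',V<45,111)]:
    for ce,st in blobs(m&b,50):print(n,st,ray(c,T,ce,z).round(1))
m=(S<50)&(V>150)
mm=np.zeros(m.shape,bool);mm[168:193,323:349]=m[168:193,323:349]
for ce,st in blobs(mm,50):print('white',st,ray(c,T,ce,71).round(1))
print(r.sense()['tool_pos'])
E
```

```text
red [215 167  16  16 197] [623.7 130.5 131. ]
or [296 170  14  14 157] [626.6 -41.3  91. ]
black [256 168  15  16 166] [624.4  44.7 111. ]
white [331 171  15  14 153] [ 627.5 -123.3   71. ]
[ 454.51855183 -356.93292758  225.07469341]
```

View pics/fin.png

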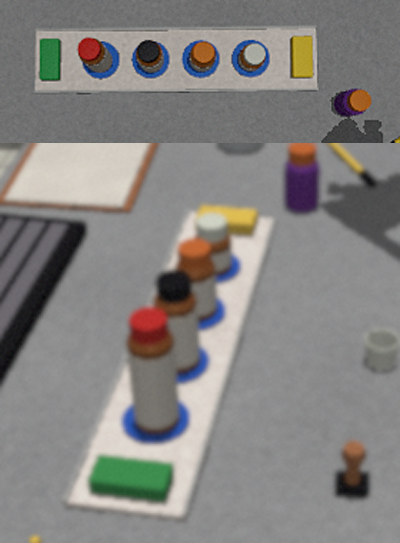

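The picture shows all four bottles upright on their marks, in order red, black, orange, white from green to yellow. All are within about 4 mm of centre. The arm is clear, so I'm handing in.

```bash
python3 -c "
from bench import r
print(r.hand_in())"
```

```text
the job is handed in; nothing more can be done
None
```

The job is handed in: all four bottles stand upright on their marks, tallest at the green block down to shortest at the yellow, each within about 4 mm of centre by the top camera, after about 27 s of robot time; no verdict was returned.

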